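# Dry-fit the wooden relief pieces into their backing plaques

### The arm

A 6-joint arm with a two-finger parallel gripper is mounted at the origin on the work surface. World frame = base frame: x ahead of the robot, y to its left, z up, the work surface at z = 0. Lengths are in m, angles in rad, forces in N, time in s.
With the tool pointing down it reaches from about 0.425 to 0.95 m from the base axis. Payload 3.5 kg.
Tool frame: the origin (TCP) lies at the very end of the fingers, on their centre line; the grasp point (between the pads) lies 19 mm behind it; z points along the fingers, y is the line along which they close (so a half turn about z gives the same grasp; the last joint's range is limited). The gripper opens to 85 mm and grips with 20 to 120 N. Pads are 22 mm wide; open, the fingers measure 114 mm over their backs; the gripper's body (76 mm by 85 mm) begins 54 mm behind the grasp point. The pads swing forward as they close: fully open they stand 13 mm farther back than shut.
Start: joints at [1.008, 0.286, 1.577, -0, 1.279, -0.15], TCP at [0.271, 0.618, 0.231] pointing down, gripper open.
Joint ranges: [-2.77, 2.77], [-0.9, 2.22], [0.21, 2.48], [-1.53, 4.67], [0.24, 2.81], [-2.84, 2.84]. Speed limits (rad/s): [2.79, 2.79, 3.14, 3.14, 3.14, 3.14].

### API

Orientations are given as a unit quaternion [x, y, z, w].
In Python, from plant import ctrl gives the robot as it stands.
- The arm moves only by the tool carry_out, never from a script. Its argument "deltas" is one flat list of numbers, 6 for each row, row after row: the shift along the tool's x, y, z in m, then the turn, a rotation vector about the tool's x, y, z in rad. A call has 1 to 5 rows; each row is the pose to reach, as a shift and turn from the pose commanded when the call began, along the tool's axes at that moment; what a row does not reach only later rows make up. A row lasts 1/8 s, in which the tool goes at most 62.5 mm and 10.7 degrees, less where a joint would pass 70% of its speed; a pose out of reach is approached as far as the arm can. A call with a gripper value outside its range is refused whole. "grip" is the opening in per cent of the stroke, from 0 (shut) to 100 (fully open), set as the call begins (left out, the last holds). The fingers move at their own pace and stop on an object; "grip_force" is the grip in N (left out, the last holds). Time passes only in rows, so rows that repeat a pose let the fingers close. It gives the time, the measured TCP pose, the force, the opening and the grip force at its end, in the units of the state.
- ctrl.get_state(): the state, without advancing time (a new reading comes with each control period).
- ctrl.read_camera(name): name is "side" or "top" or "wrist"; returns (picture, depth): 400x640x3 uint8, red, green, blue; 400x640 float32, m along the optical axis (not along the pixel's ray), 0 where there is no reading.
- ctrl.camera_model(name): a dict with "intrinsics" (3x3 intrinsics, pixels), "extrinsics" (4x4, takes a point from world to camera coordinates); the wrist camera has in their place "hand_eye" (4x4, takes a point from camera to tool coordinates, whose origin is the TCP and whose axes are the flange's). Camera axes: x right, y down, z forward; pixel columns grow to the right and rows downward; lengths in m; the calibration is good to about 2 mm. A picture is of the moment at which its call begins: read the wrist's pose just before it. camera_model takes no time and is no camera call.
- ctrl.sign_off(): hands the job in; it is judged then, once.
Trained networks look in the newest picture that a camera, given by its name, has taken for a name from the list of things; names that differ only in an ending like _2 or _b are one class to them, and where a whole thing is asked for, a point or a joint stands for the part that bears it (a point fixed in the world has none). Each returns a list of dicts, best first, with "score" (0 to 1); they miss things now and then, are a little off and sometimes report something else, mostly with a low value. They report only what shows in the picture. A call takes as long as a camera call. They do not tell look-alikes from the thing itself.
- ctrl.find_in(camera, query): "uv" ([column, row] in pixels, amid what is visible of it).
The state is a dict: "time": time; "qpos": joint angles; "dq": joint speeds; "joint_efforts": joint torques, N m; "eef_pos": TCP position; "tcp_rot": TCP orientation; "contact_force": force on the tool from outside, world axes, zero at the start; "wrist_torque": the same for the moment, N m; "opening": opening from 0.0 (shut) to 1.0 (fully open); "finger_force": force on a finger pad.
Only numpy, scipy, OpenCV 4.12 (cv2) and the standard library are available. Lean on these libraries where they do the work, as an engineer would, in place of code of your own. Each camera call takes 0.05 s, during which the arm holds its last target. There are 200 camera calls.

### The job

Dry-fit the wall relief before gluing: put each pale wooden piece into the recess of its own dark plaque, lying flat on the recess floor the same way up as now - the large disc in the large round recess, the small disc in the small round one, the square block squared up in the square one, and the two wedges side by side in the rectangular one, head to tail with their slanting sides facing each other, lined up with the recess so that together they fill it. Let go of everything, and leave the small white cup where it stands.

Things in the scene. Friction and masses are not known exactly. Their poses are not given: they have to be found in the camera images.
- disc_large_center (a point): Large plain pale-wood disc, loose, diameter 60, 28 thick, lying flat, about 55 g. The point is its centre, at half height; z is the disc's axis, up.
- disc_small_center (a point): Small plain pale-wood disc, loose, diameter 40, 28 thick, lying flat, about 26 g. The point is its centre, at half height; z is the disc's axis, up.
- square_center (a point): Plain pale-wood square block, loose, 46 by 46, 28 thick, lying flat, about 42 g. The point is its centre, at half height; x and y are square to its sides, z up.
- wedge_a_center (a point): Pale-wood wedge, loose, 28 thick, flat, 50 g: from above a right-angled trapezium 64 long. Point: mid length, mid width (40 wide there), mid height. x from the thick end (x=-32, 54 wide) to the thin end (x=+32, 26 wide); straight side at y=-20; slanting side from y=+34 (thick end) to y=+6 (thin end); z up. End faces parallel. The two wedges are interchangeable.
- wedge_b_center (a point): Pale-wood wedge, loose, 28 thick, flat, 50 g: from above a right-angled trapezium 64 long. Point: mid length, mid width (40 wide there), mid height. x from the thick end (x=-32, 54 wide) to the thin end (x=+32, 26 wide); straight side at y=-20; slanting side from y=+34 (thick end) to y=+6 (thin end); z up. End faces parallel. The two wedges are interchangeable.
- plaque_large_round: Dark wooden plaque 98 by 98, 9 thick, with a round recess in its middle, diameter 78, 5 deep, floor (4 above the table) grey, for the large disc. Origin: centre of the underside, on the table; z up. Fixed to the table, turned up to 0.4 rad.
- plaque_small_round: Dark wooden plaque 98 by 98, 9 thick, with a round recess in its middle, diameter 58, 5 deep, floor (4 above the table) grey, for the small disc. Origin: centre of the underside, on the table; z up. Fixed to the table, turned up to 0.4 rad.
- plaque_square: Dark wooden plaque 98 by 98, 9 thick, with a square recess in its middle, 64 by 64, 5 deep, floor (4 above the table) grey, for the square block. x and y are square to the recess sides. Origin: centre of the underside, on the table; z up. Fixed to the table, turned up to 0.4 rad.
- plaque_rectangle: Dark wooden plaque, 100 along x and 116 along y, 9 thick, with a rectangular recess in its middle, 80 along x and 96 along y, 5 deep, floor (4 above the table) grey, for both wedges: packed head to tail they make 64 along x by 80 along y. Origin: centre of the underside, on the table; z up. Fixed to the table, turned up to 0.4 rad.
- cup: Small white cup, open and empty, 56 across the rim, 45 high, 60 g, loose, standing among the pieces. Origin at the centre of its underside. To be left standing where it is.
Not all that is in view belongs to the job. Leave any red look-alike of the part that bears disc_small_center alone.

How it is judged:
By the outcome, as a careful person would: the job done as asked, in the order asked, and still so for the second after the job is handed in, with the robot touching nothing.
It also fails if it takes over 131 s, if anything falls off the work surface, if the arm or the gripper's body presses on something with over 40 N, if the wrist force passes 120 N, or if a joint passes its speed limit or range.

## Working session

There is one attempt and no reset: what is moved stays moved. The work goes in short steps, Python scripts to look and compute and a tool call to move; the robot and the scene stay as the last step left them, time stands still between calls to the robot, and variables do not carry over. Pictures are saved under pics/ and viewed, at most 14 in all, crops included, and the job is handed in when it is done.

Besides the shell and the picture viewer there is one more tool, called after "Emit:" as name(argument=value, ...) on one line, values as JSON. carry_out: Moves the arm, as the interface text tells. Its arguments: {"type":"object","properties":{"deltas":{"type":"array"},"grip":{"type":"number"},"grip_force":{"type":"number"}},"required":["deltas"]}

```bash
ls; mkdir -p pics; cat > h.py <<'E'
import numpy as np, cv2
from plant import ctrl
from scipy.spatial.transform import Rotation as R
def cam(name):
    s=ctrl.get_state(); im,d=ctrl.read_camera(name); m=ctrl.camera_model(name)
    K=np.array(m["intrinsics"])
    if name=="wrist":
        T=np.eye(4);T[:3,:3]=R.from_quat(s["tcp_rot"]).as_matrix();T[:3,3]=s["eef_pos"]
        X=T@np.array(m["hand_eye"])
    else: X=np.linalg.inv(np.array(m["extrinsics"]))
    return im,d,K,X
def world(d,K,X):
    v,u=np.mgrid[:d.shape[0],:d.shape[1]]
    P=np.stack([(u-K[0,2])/K[0,0]*d,(v-K[1,2])/K[1,1]*d,d],-1)
    W=P@X[:3,:3].T+X[:3,3]; W[d==0]=np.nan
    return W
def save(n,im): cv2.imwrite("pics/"+n,im[...,::-1])
E
python3 - <<'E'
from h import *
for c in("top","side"):
    im,d,K,X=cam(c); save(c+"0.png",im); np.savez("/tmp/"+c,im=im,d=d,K=K,X=X)
    W=world(d,K,X)
    for q in("disc_large_center","disc_small_center","square_center","wedge_a_center","plaque_large_round","plaque_small_round","plaque_square","plaque_rectangle","cup") if c=="top" else ():
        for r in ctrl.find_in(c,q)[:4]:
            u,v=[int(round(x)) for x in r["uv"]]; print(q,round(r["score"],2),u,v,W[v,u].round(3))
print({k:np.round(v,3) for k,v in ctrl.get_state().items()}, X[:3,3])
E
```

```text
pics
disc_large_center 0.69 390 201 [ 0.423 -0.166  0.03 ]
disc_small_center 0.8 452 225 [ 0.359 -0.319  0.032]
disc_small_center 0.79 484 219 [ 0.373 -0.403  0.028]
disc_small_center 0.78 457 268 [ 0.252 -0.326  0.028]
disc_small_center 0.75 501 246 [ 0.304 -0.44   0.029]
square_center 0.51 278 120 [0.651 0.123 0.009]
wedge_a_center 0.79 323 198 [0.434 0.005 0.029]
plaque_large_round 0.69 279 120 [0.652 0.121 0.003]
plaque_small_round 0.61 262 207 [0.414 0.161 0.03 ]
plaque_small_round 0.59 475 173 [ 0.496 -0.397  0.006]
plaque_square 0.84 368 120 [ 0.646 -0.119  0.006]
plaque_rectangle 0.79 170 174 [0.508 0.41  0.008]
cup 0.55 327 147 [ 0.575 -0.007  0.002]
{'time': np.float64(0.55), 'qpos': array([ 1.008,  0.286,  1.577, -0.   ,  1.279, -0.15 ]), 'dq': array([ 0.001, -0.   , -0.   ,  0.   , -0.001, -0.   ]), 'joint_efforts': array([-1.0000e-03, -4.0557e+01, -2.9265e+01, -0.0000e+00,  1.0000e-03,
        0.0000e+00]), 'eef_pos': array([0.271, 0.618, 0.231]), 'tcp_rot': array([0.205, 0.979, 0.   , 0.   ]), 'contact_force': array([ 0.379, -0.615, -0.612]), 'wrist_torque': array([ 0.027,  0.026, -0.001]), 'finger_force': np.float64(0.0), 'opening': np.float64(1.0)} [ 0.35104222 -1.11109238  0.74139605]
```

View pics/top0.png

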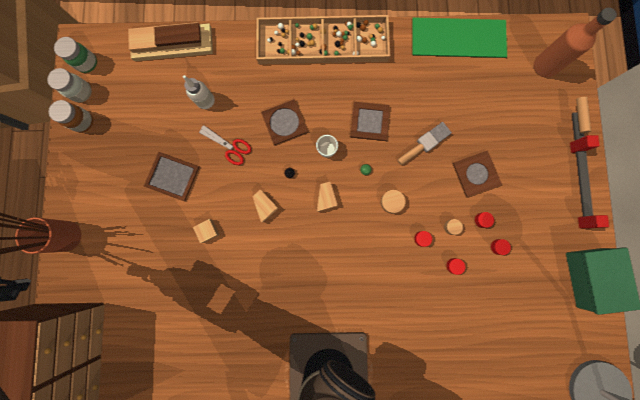

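View pics/side0.png

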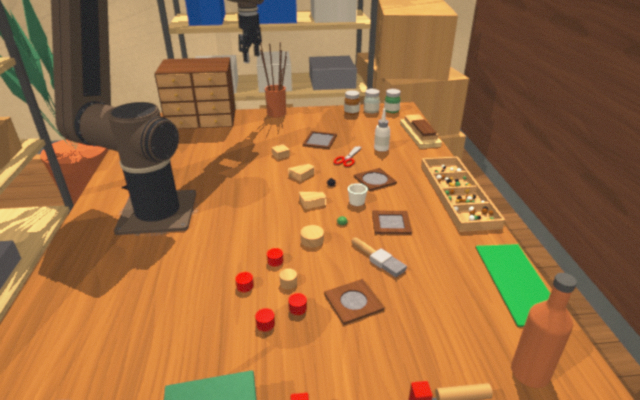

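The top view shows the pale pieces: square (205,231), wedges (265,205) and (327,197), large disc (394,202) and small disc (455,228). The plaques are rectangle (172,176), large round (285,122), square (370,121) and small round (477,174). The cup is at (327,147).

Possible mix-ups for the small disc are the red discs at (424,239), (485,219), (501,246) and (457,268). I choose the pale one at (455,228), then check it in a crop.

```bash
cat >> h.py <<'E'
from scipy.optimize import least_squares
SQ=np.array([[-23,-23],[23,-23],[23,23],[-23,23]])/1e3
WG=np.array([[-32,-20],[32,-20],[32,6],[-32,34]])/1e3
def rect(a,b): return np.array([[-a,-b],[a,-b],[a,b],[-a,b]])/2e3
def plane(uv,K,X,z):
    r=np.c_[(uv[:,0]-K[0,2])/K[0,0],(uv[:,1]-K[1,2])/K[1,1],np.ones(len(uv))]@X[:3,:3].T
    return (X[:3,3]+r*((z-X[2,3])/r[:,2])[:,None])[:,:2]
def pdist(p,V):
    A=V;B=np.roll(V,-1,0);e=B-A
    t=np.clip(((p[:,None]-A)*e).sum(-1)/(e**2).sum(-1),0,1)
    d=np.linalg.norm(p[:,None]-A-t[...,None]*e,axis=-1).min(1)
    return d*np.array([cv2.pointPolygonTest(V.astype(np.float32),(float(a),float(b)),False) for a,b in p])
def fit(p,V):
    best=None
    for a in np.arange(0,2*np.pi,np.pi/4):
        def f(q):
            c,s=np.cos(q[2]),np.sin(q[2]); return pdist((p-q[:2])@np.array([[c,-s],[s,c]]),V)-q[3]
        r=least_squares(f,[*p.mean(0),a,0],loss="soft_l1",f_scale=.002,x_scale=[.01,.01,.1,.01])
        if best is None or r.cost<best.cost: best=r
    q=best.x; q[2]=(q[2]+np.pi)%(2*np.pi)-np.pi
    return q, np.sqrt(np.mean(best.fun**2))
def blob(mask,uv):
    """contour of the connected blob nearest uv"""
    cs,_=cv2.findContours(mask.astype(np.uint8),cv2.RETR_EXTERNAL,cv2.CHAIN_APPROX_NONE)
    cs=[c for c in cs if cv2.contourArea(c)>30]
    c=max(cs,key=lambda c:cv2.pointPolygonTest(c,(float(uv[0]),float(uv[1])),True))
    return c[:,0].astype(float)
def masks(im,d,K,X):
    W=world(d,K,X); h=cv2.cvtColor(im,cv2.COLOR_RGB2HSV).astype(int)
    return W,h
def circ(p):
    r=least_squares(lambda q:np.linalg.norm(p-q[:2],axis=1)-q[2],[*p.mean(0),.03],loss="soft_l1",f_scale=.002).x
    return r
E
python3 - <<'E'
from h import *
f=np.load("/tmp/top.npz"); im,d,K,X=[f[k] for k in("im","d","K","X")]
W,h=masks(im,d,K,X)
for n,uv in dict(sq=(205,231),wa=(265,205),wb=(327,197),L=(394,202),S=(455,228),rect=(172,176),pL=(285,122),pS=(370,121),pSm=(477,174),cup=(327,147),red1=(424,239),red2=(484,219),table=(330,240)).items():
    print(n,im[uv[1],uv[0]],h[uv[1],uv[0]],W[uv[1],uv[0]].round(3))
print(X[:3,3],K[0])
M=(W[...,2]>.019)&(W[...,2]<.04)
for n,uv,V in(("sq",(205,231),SQ),("wa",(265,205),WG),("wb",(327,197),WG),("L",(394,202),0),("S",(455,228),0)):
    p=plane(blob(M,uv),K,X,.028)
    print(n,*( [circ(p).round(4)] if V is 0 else fit(p,V)))
G=(h[...,2]<125)&(W[...,2]<.02)
for n,uv,V in(("rect",(172,176),rect(100,116)),("pL",(285,122),rect(98,98)),("pS",(370,121),rect(98,98)),("pSm",(477,174),rect(98,98))):
    p=plane(blob(G,uv),K,X,.009); print(n,*fit(p,V))
c=lambda u,v:cv2.resize(im[v-40:v+60,u-60:u+60],None,fx=3,fy=3)
save("crop.png",np.hstack([c(452,225),c(270,200)]))
E
```

```text
sq [227 176 110] [ 17 131 227] [0.355 0.306 0.03 ]
wa [228 179 114] [ 17 127 228] [0.419 0.154 0.028]
wb [229 178 112] [ 17 130 229] [ 0.436 -0.005  0.03 ]
L [226 161 102] [ 14 140 226] [ 0.421 -0.176  0.027]
S [221 156  98] [ 14 142 221] [ 0.351 -0.327  0.031]
rect [114 104  96] [ 13  40 114] [0.503 0.406 0.005]
pL [129 115 109] [  9  40 129] [0.646 0.105 0.004]
pS [128 115 108] [ 11  40 128] [ 0.644 -0.125  0.003]
pSm [124 115 107] [ 14  35 124] [ 0.494 -0.404  0.002]
cup [151 141 120] [ 20  52 151] [ 0.575 -0.007  0.002]
red1 [220  39  35] [  1 214 220] [ 0.325 -0.248  0.029]
red2 [196  38  30] [  1 216 196] [ 0.373 -0.403  0.028]
table [167 102  58] [ 12 166 167] [ 0.327 -0.011 -0.001]
[ 0.32266207 -0.00926446  0.97028418] [369.83193768   0.         326.97190663]
sq [ 3.56396258e-01  3.08004224e-01 -1.10085566e+00  5.16923929e-04] 0.0007086462737473313
wa [4.22883837e-01 1.62040443e-01 7.34342393e-01 4.64223212e-04] 0.0006653879283481136
wb [ 0.44169916 -0.00083775  0.27170618  0.00105954] 0.0007186649782565321
L [ 0.4232 -0.1726  0.0291]
S [ 0.3554 -0.3241  0.0195]
rect [ 5.02174760e-01  4.03525372e-01  2.77935312e+00 -6.47802863e-04] 0.0019280307990724504
pL [ 6.44820986e-01  1.05065805e-01  3.59268767e-01 -5.78007939e-04] 0.0010601058563854489
pS [ 6.42588478e-01 -1.24810864e-01 -1.70190835e+00 -1.86944695e-04] 0.0009847358271977715
pSm [ 4.93020525e-01 -3.99888178e-01  3.18652281e-01 -7.85712772e-05] 0.0008332662727126422<stdin>:10: SyntaxWarning: "is" with 'int' literal. Did you mean "=="?
```

View pics/crop.png

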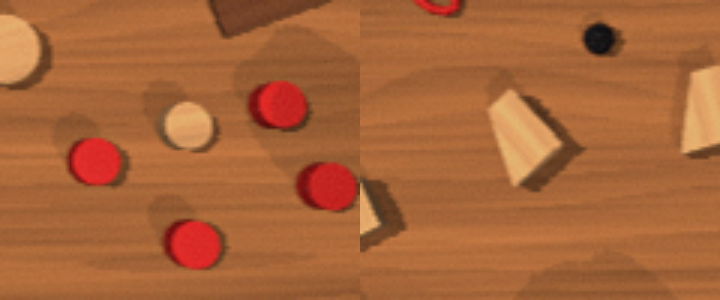

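The crop confirms the pale disc at its centre, with four red ones around it, the nearest about 80 mm away. The wedges and square fit to within 1 mm.

```bash
cat >> h.py <<'E'
def plan(*way):
    """way: (x,y,z,phi); prints rounded tool deltas for successive calls"""
    s=ctrl.get_state(); p=np.array(s["eef_pos"]); M=R.from_quat(s["tcp_rot"]).as_matrix()
    for x,y,z,phi in way:
        t=np.array([x,y,z]); ph=np.arctan2(M[1,1],M[0,1])
        dy=(phi-ph+np.pi/2)%np.pi-np.pi/2
        # keep tool z exactly down
        a=ph+dy; Y=np.array([np.cos(a),np.sin(a),0]); Z=np.array([0,0,-1.]); T=np.c_[np.cross(Y,Z),Y,Z]
        dl=(M.T@(t-p)).round(4); rv=R.from_matrix(M.T@T).as_rotvec().round(3)
        n=max(np.linalg.norm(dl)/.0625,np.linalg.norm(rv)/.187)
        print("->",(x,y,z,round(phi,3)),list(dl)+list(rv),"rows",round(n,1))
        p=p+M@dl; M=M@R.from_rotvec(rv).as_matrix()
def st():
    s=ctrl.get_state(); M=R.from_quat(s["tcp_rot"]).as_matrix()
    print("t",round(s["time"],2),"tcp",np.round(s["eef_pos"],4),"phi",round(np.arctan2(M[1,1],M[0,1]),3),"tz",M[:,2].round(3),"q6",np.round(s["qpos"],2)[[0,5]],"open",round(s["opening"],3),"ff",round(s["finger_force"],1))
E
python3 -c "
from h import *
plan((.3564,.308,.16,.47))
print(ctrl.camera_model('wrist')['hand_eye'])"
```

```text
-> (0.3564, 0.308, 0.16, 0.47) [np.float64(-0.2029), np.float64(-0.2499), np.float64(0.0713), np.float64(0.0), np.float64(0.0), np.float64(0.688)] rows 5.3
[[-3.94397151e-04 -9.65740312e-01 -2.59510103e-01  6.50893578e-02]
 [ 9.99999813e-01 -5.02258685e-04  3.49328909e-04 -7.49300229e-04]
 [-4.67702213e-04 -2.59509917e-01  9.65740330e-01 -1.44061917e-01]
 [ 0.00000000e+00  0.00000000e+00  0.00000000e+00  1.00000000e+00]]
```

Emit:
carry_out(deltas=[-0.2029, -0.2499, 0.0713, 0, 0, 0.688, -0.2029, -0.2499, 0.0713, 0, 0, 0.688, -0.2029, -0.2499, 0.0713, 0, 0, 0.688, -0.2029, -0.2499, 0.0713, 0, 0, 0.688, -0.2029, -0.2499, 0.0713, 0, 0, 0.688])

```text
time: 1.18
eef_pos: [0.3523, 0.3225, 0.1638]
tcp_rot: [0.523, 0.852, 0.001, 0.0]
contact_force: [1.2, -0.2, -0.6]
opening: 1.002
finger_force: 0.0
```

Emit:
carry_out(deltas=[0, 0, 0, 0, 0, 0, 0, 0, 0, 0, 0, 0])

```text
time: 1.42
eef_pos: [0.3524, 0.3245, 0.1644]
tcp_rot: [0.523, 0.852, 0.001, 0.0]
contact_force: [0.3, 0.3, -0.1]
opening: 1.001
finger_force: 0.0
```

```bash
cat >> h.py <<'E'
def look(pieces,name=None):
    """pieces: (label, approx xy, V or None, z) refit in wrist picture"""
    im,d,K,X=cam("wrist"); W=world(d,K,X); h=cv2.cvtColor(im,cv2.COLOR_RGB2HSV).astype(int)
    if name: save(name,im)
    Xi=np.linalg.inv(X)
    for l,xy,V,z in pieces:
        c=Xi[:3,:3]@np.array([*xy,z])+Xi[:3,3]; uv=(K@c/c[2])[:2]
        M=(abs(W[...,2]-z)<.006) if z>.02 else (h[...,2]<130)&(W[...,2]<.02)
        b=blob(M,uv); p=plane(b,K,X,z)
        print(l,uv.round(),"n",len(b),"edge",bool((b<2).any() or (b[:,0]>637).any() or (b[:,1]>397).any()),*([circ(p).round(4)] if V is None else fit(p,V)))
E
python3 -c "
from h import *
st(); look([('sq',(.3564,.308),SQ,.028)],'w1.png')"
```

```text
t 1.43 tcp [0.3524 0.3245 0.1644] phi 0.469 tz [ 0.001  0.001 -1.   ] q6 [0.53 0.06] open 1.001 ff 0.0
sq [315. 208.] n 177 edge False [ 3.55368905e-01  3.08504754e-01 -1.11513123e+00  2.34357730e-04] 0.00042256374927714054
```

View pics/w1.png

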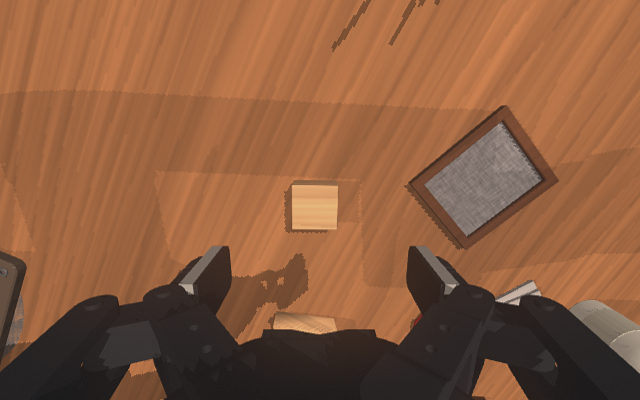

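The wrist view shows the square at (315,208) and the rectangular plaque at (483,178). It agrees with the top view to 1 mm.

```bash
python3 -c "
from h import *
plan((.3554,.3085,.06,.456),(.3554,.3085,.009,.456),(.3554,.3085,.14,.456),(.50,.09,.14,.16),(.6426,-.1248,.14,-.131))"
```

```text
-> (0.3554, 0.3085, 0.06, 0.456) [np.float64(-0.0163), np.float64(-0.0049), np.float64(0.1046), np.float64(0.002), np.float64(-0.001), np.float64(0.014)] rows 1.7
-> (0.3554, 0.3085, 0.009, 0.456) [np.float64(0.0), np.float64(-0.0), np.float64(0.051), np.float64(-0.0), np.float64(0.0), np.float64(0.0)] rows 0.8
-> (0.3554, 0.3085, 0.14, 0.456) [np.float64(-0.0), np.float64(-0.0001), np.float64(-0.131), np.float64(-0.0), np.float64(0.0), np.float64(0.0)] rows 2.1
-> (0.5, 0.09, 0.14, 0.16) [np.float64(-0.2599), np.float64(0.0335), np.float64(0.0001), np.float64(-0.0), np.float64(0.001), np.float64(0.296)] rows 4.2
-> (0.6426, -0.1248, 0.14, -0.131) [np.float64(-0.2348), np.float64(0.1065), np.float64(-0.0001), np.float64(-0.0), np.float64(-0.0), np.float64(0.291)] rows 4.1
```

Emit:
carry_out(deltas=[-0.0163, -0.0049, 0.1046, 0.002, -0.001, 0.014, -0.0163, -0.0049, 0.1046, 0.002, -0.001, 0.014, -0.0163, -0.0049, 0.13, 0.002, -0.001, 0.014, -0.0163, -0.0049, 0.1556, 0.002, -0.001, 0.014, -0.0163, -0.0049, 0.1556, 0.002, -0.001, 0.014])

```text
time: 2.1
eef_pos: [0.3533, 0.308, 0.0067]
tcp_rot: [0.528, 0.849, -0.003, -0.001]
contact_force: [-0.4, 0.6, 0.1]
opening: 0.998
finger_force: 0.0
```

Emit:
carry_out(deltas=[0, 0, 0, 0, 0, 0, 0, 0, 0, 0, 0, 0, 0, 0, 0, 0, 0, 0, 0, 0, 0, 0, 0, 0, 0, 0, 0, 0, 0, 0], grip=0, grip_force=30)

```text
time: 2.72
eef_pos: [0.3561, 0.3083, 0.0097]
tcp_rot: [0.529, 0.849, 0.0, 0.0]
contact_force: [-0.7, 1.0, 6.2]
opening: 0.531
finger_force: 32.9
```

Emit:
carry_out(deltas=[0, 0, -0.04, 0, 0, 0, 0, 0, -0.09, 0, 0, 0, 0, 0, -0.131, 0, 0, 0, 0, 0, -0.131, 0, 0, 0])

```text
time: 3.22
eef_pos: [0.3574, 0.3088, 0.1431]
tcp_rot: [0.529, 0.849, 0.003, 0.002]
contact_force: [-0.4, -0.2, 0.3]
opening: 0.529
finger_force: 32.2
```

```bash
python3 -c "
from h import *
st()"
```

```text
t 3.23 tcp [0.3574 0.3088 0.1431] phi 0.456 tz [ 0.006  0.002 -1.   ] q6 [0.5  0.04] open 0.529 ff 32.2
```

Emit:
carry_out(deltas=[-0.065, 0.0084, 0, 0, 0, 0.074, -0.13, 0.0168, 0, 0, 0, 0.148, -0.195, 0.0251, 0, 0, 0, 0.222, -0.26, 0.0335, 0, 0, 0, 0.296, -0.26, 0.0335, 0, 0, 0, 0.296])

```text
time: 3.85
eef_pos: [0.5004, 0.0859, 0.138]
tcp_rot: [0.65, 0.76, -0.002, -0.001]
contact_force: [-0.7, -0.7, -0.4]
opening: 0.529
finger_force: 32.1
```

Emit:
carry_out(deltas=[-0.055, 0.025, 0, 0, 0, 0.073, -0.115, 0.0525, 0, 0, 0, 0.146, -0.175, 0.08, 0, 0, 0, 0.219, -0.2348, 0.1065, 0, 0, 0, 0.291, -0.2348, 0.1065, 0, 0, 0, 0.291])

```text
time: 4.47
eef_pos: [0.6427, -0.1281, 0.1377]
tcp_rot: [0.753, 0.658, -0.002, -0.001]
contact_force: [-0.9, 1.0, -0.4]
opening: 0.53
finger_force: 32.2
```

Emit:
carry_out(deltas=[0, 0, 0, 0, 0, 0, 0, 0, 0, 0, 0, 0])

```text
time: 4.72
eef_pos: [0.6411, -0.1238, 0.1386]
tcp_rot: [0.751, 0.66, -0.002, -0.001]
contact_force: [-0.7, -0.1, -0.2]
opening: 0.53
finger_force: 32.2
```

```bash
python3 -c "
from h import *
st(); look([('pS',(.6426,-.1248),rect(98,98),.009)],'w2.png')
plan((.6426,-.1248,.03,-.131),(.6426,-.1248,.0135,-.131))"
```

```text
t 4.72 tcp [ 0.6411 -0.1238  0.1386] phi -0.129 tz [-0.003 -0.001 -1.   ] q6 [-0.35 -0.22] open 0.53 ff 32.2
pS [321. 194.] n 500 edge False [ 0.64439588 -0.12291951  1.45529884  0.00272245] 0.0093823333169129
-> (0.6426, -0.1248, 0.03, -0.131) [np.float64(-0.0007), np.float64(0.0018), np.float64(0.109), np.float64(-0.003), np.float64(0.001), np.float64(0.002)] rows 1.7
-> (0.6426, -0.1248, 0.0135, -0.131) [np.float64(0.0001), np.float64(-0.0001), np.float64(0.0165), np.float64(0.0), np.float64(0.0), np.float64(0.0)] rows 0.3
```

View pics/w2.png

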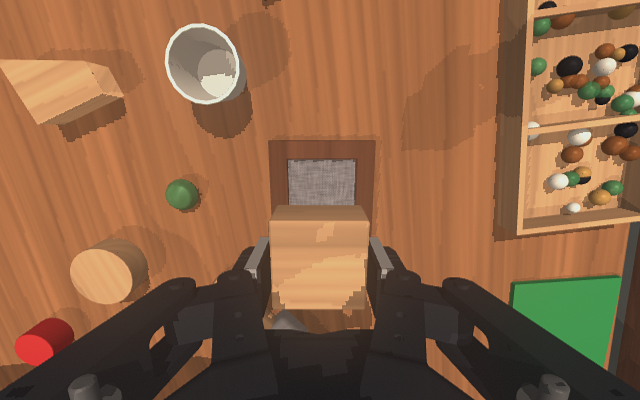

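The square is held level over its plaque at (322,180), with its edges parallel to the recess.

Emit:
carry_out(deltas=[0, 0, 0.05, 0, 0, 0, 0, 0, 0.1, 0, 0, 0, 0, 0, 0.115, 0, 0, 0, 0, 0, 0.126, 0, 0, 0, 0, 0, 0.126, 0, 0, 0])

```text
time: 5.4
eef_pos: [0.6433, -0.1262, 0.0152]
tcp_rot: [0.752, 0.659, -0.0, 0.001]
contact_force: [0.2, -0.4, -0.0]
opening: 0.531
finger_force: 32.4
```

Emit:
carry_out(deltas=[0, 0, 0, 0, 0, 0, 0, 0, 0, 0, 0, 0, 0, 0, 0, 0, 0, 0])

```text
time: 5.78
eef_pos: [0.6423, -0.1262, 0.0142]
tcp_rot: [0.752, 0.659, -0.001, 0.001]
contact_force: [0.6, -0.7, 0.8]
opening: 0.529
finger_force: 32.4
```

Emit:
carry_out(deltas=[0, 0, 0, 0, 0, 0, 0, 0, 0, 0, 0, 0, 0, 0, 0, 0, 0, 0, 0, 0, 0, 0, 0, 0], grip=100)

```text
time: 6.28
eef_pos: [0.642, -0.1261, 0.0135]
tcp_rot: [0.752, 0.659, -0.001, 0.0]
contact_force: [-0.1, 0.1, -0.8]
opening: 0.999
finger_force: 0.0
```

Emit:
carry_out(deltas=[0, 0, -0.03, 0, 0, 0, 0, 0, -0.09, 0, 0, 0, 0, 0, -0.136, 0, 0, 0, 0, 0, -0.136, 0, 0, 0])

```text
time: 6.78
eef_pos: [0.6454, -0.1269, 0.1559]
tcp_rot: [0.752, 0.659, 0.002, 0.005]
contact_force: [0.4, 0.2, -0.7]
opening: 0.997
finger_force: 0.0
```

```bash
python3 -c "
from h import *
st(); look([('sq',(.6426,-.1248),SQ,.032)],'w3.png')
plan((.4232,-.1726,.15,.35))"
```

```text
t 6.78 tcp [ 0.6454 -0.1269  0.1559] phi -0.131 tz [ 0.009 -0.006 -1.   ] q6 [-0.35 -0.22] open 0.997 ff 0.0
sq [314. 192.] n 188 edge False [ 6.42441896e-01 -1.25735020e-01  1.43549524e+00  4.15637539e-04] 0.0002287528684765494
-> (0.4232, -0.1726, 0.15, 0.35) [np.float64(-0.0747), np.float64(-0.2125), np.float64(0.0018), np.float64(0.003), np.float64(0.004), np.float64(-0.481)] rows 3.6
```

View pics/w3.png

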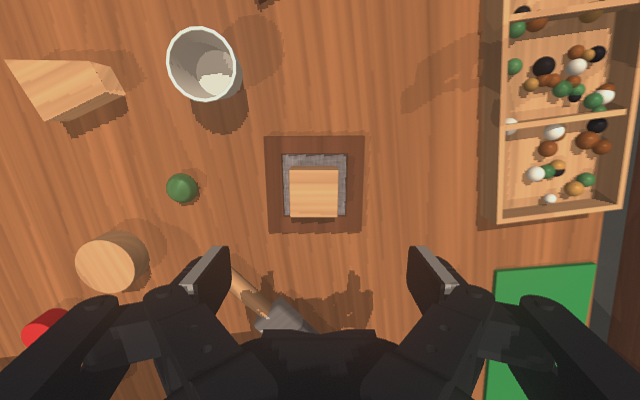

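The square sits flat in its recess at (314,192), squared up (−0.135 against −0.131). The large disc is next.

```bash
sed -i 's/^def plan(\*way):/def plan(*way,start=None):/; s/^    for x,y,z,phi in way:/    if start is not None:\n        p=np.array(start[:3]); a=start[3]+(np.pi if np.dot(M[:2,1],[np.cos(start[3]),np.sin(start[3])])<0 else 0); Y=np.array([np.cos(a),np.sin(a),0]); Z=np.array([0,0,-1.]); M=np.c_[np.cross(Y,Z),Y,Z]\n    for x,y,z,phi in way:/' h.py; python3 -c "
from h import *
plan((.4232,-.1726,.10,-.6),(.4232,-.1726,.008,-.6),(.4232,-.1726,.14,-.6),(.645,.105,.14,-.3),start=(.6426,-.1248,.15,-.131))"
```

```text
-> (0.4232, -0.1726, 0.1, -0.6) [np.float64(-0.076), np.float64(-0.2113), np.float64(0.05), np.float64(0.0), np.float64(0.0), np.float64(0.469)] rows 3.7
-> (0.4232, -0.1726, 0.008, -0.6) [np.float64(-0.0), np.float64(0.0), np.float64(0.092), np.float64(0.0), np.float64(0.0), np.float64(0.0)] rows 1.5
-> (0.4232, -0.1726, 0.14, -0.6) [np.float64(-0.0), np.float64(0.0), np.float64(-0.132), np.float64(0.0), np.float64(0.0), np.float64(0.0)] rows 2.1
-> (0.645, 0.105, 0.14, -0.3) [np.float64(0.3543), np.float64(0.0264), np.float64(0.0), np.float64(0.0), np.float64(0.0), np.float64(-0.3)] rows 5.7
```

Emit:
carry_out(deltas=[-0.019, -0.053, 0.0125, 0, 0, 0.117, -0.038, -0.106, 0.025, 0, 0, 0.234, -0.057, -0.159, 0.0375, 0, 0, 0.352, -0.076, -0.2113, 0.05, 0, 0, 0.469, -0.076, -0.2113, 0.05, 0, 0, 0.469])

```text
time: 7.45
eef_pos: [0.4167, -0.1714, 0.0951]
tcp_rot: [0.885, 0.465, -0.004, -0.004]
contact_force: [0.6, 0.8, 0.3]
opening: 0.999
finger_force: 0.0
```

Emit:
carry_out(deltas=[0, 0, 0, 0, 0, 0, 0, 0, 0.05, 0, 0, 0, 0, 0, 0.08, 0, 0, 0, 0, 0, 0.092, 0, 0, 0, 0, 0, 0.092, 0, 0, 0])

```text
time: 8.07
eef_pos: [0.4232, -0.1737, 0.0076]
tcp_rot: [0.884, 0.467, -0.001, 0.0]
contact_force: [-0.3, 0.4, 0.3]
opening: 1.002
finger_force: 0.0
```

Emit:
carry_out(deltas=[0, 0, 0, 0, 0, 0, 0, 0, 0, 0, 0, 0, 0, 0, 0, 0, 0, 0, 0, 0, 0, 0, 0, 0, 0, 0, 0, 0, 0, 0], grip=0)

```text
time: 8.7
eef_pos: [0.424, -0.1746, 0.0098]
tcp_rot: [0.884, 0.467, -0.0, 0.002]
contact_force: [-0.9, 0.6, 5.7]
opening: 0.685
finger_force: 32.3
```

Emit:
carry_out(deltas=[0, 0, -0.04, 0, 0, 0, 0, 0, -0.09, 0, 0, 0, 0, 0, -0.132, 0, 0, 0, 0, 0, -0.132, 0, 0, 0])

```text
time: 9.2
eef_pos: [0.4253, -0.1753, 0.1447]
tcp_rot: [0.884, 0.467, 0.001, 0.005]
contact_force: [0.1, -0.1, -1.0]
opening: 0.683
finger_force: 32.9
```

Emit:
carry_out(deltas=[0.06, 0.0045, 0, 0, 0, -0.05, 0.12, 0.009, 0, 0, 0, -0.1, 0.18, 0.0135, 0, 0, 0, -0.15, 0.24, 0.018, 0, 0, 0, -0.2, 0.3, 0.022, 0, 0, 0, -0.25])

```text
time: 9.82
eef_pos: [0.6106, 0.0633, 0.1377]
tcp_rot: [0.819, 0.574, -0.002, -0.0]
contact_force: [0.6, -0.6, 1.0]
opening: 0.683
finger_force: 32.9
```

```bash
python3 -c "
from h import *
st()
plan((.645,.105,.14,-.3))"
```

```text
t 9.82 tcp [0.6106 0.0633 0.1377] phi -0.348 tz [-0.003 -0.002 -1.   ] q6 [-0.06  0.29] open 0.683 ff 32.9
-> (0.645, 0.105, 0.14, -0.3) [np.float64(0.051), np.float64(0.0181), np.float64(-0.0025), np.float64(-0.002), np.float64(0.003), np.float64(-0.048)] rows 0.9
```

Emit:
carry_out(deltas=[0.0515, 0.0177, 0, 0, 0, -0.05, 0.0515, 0.0177, 0, 0, 0, -0.05, 0.0515, 0.0177, 0, 0, 0, -0.05])

```text
time: 10.2
eef_pos: [0.6435, 0.1037, 0.1374]
tcp_rot: [0.805, 0.594, -0.002, -0.0]
contact_force: [0.6, 0.4, 0.2]
opening: 0.686
finger_force: 32.9
```

Emit:
carry_out(deltas=[0, 0, 0.05, 0, 0, 0, 0, 0, 0.1, 0, 0, 0, 0, 0, 0.115, 0, 0, 0, 0, 0, 0.127, 0, 0, 0, 0, 0, 0.127, 0, 0, 0])

```text
time: 10.82
eef_pos: [0.6462, 0.1031, 0.0146]
tcp_rot: [0.805, 0.593, 0.0, 0.001]
contact_force: [0.4, 0.7, -1.0]
opening: 0.686
finger_force: 33.3
```

Emit:
carry_out(deltas=[0, 0, 0, 0, 0, 0, 0, 0, 0, 0, 0, 0, 0, 0, 0, 0, 0, 0])

```text
time: 11.2
eef_pos: [0.6458, 0.1035, 0.0138]
tcp_rot: [0.805, 0.594, 0.0, 0.001]
contact_force: [0.0, -1.1, 4.2]
opening: 0.689
finger_force: 33.7
```

Emit:
carry_out(deltas=[0, 0, 0, 0, 0, 0, 0, 0, 0, 0, 0, 0, 0, 0, 0, 0, 0, 0, 0, 0, 0, 0, 0, 0], grip=100)

```text
time: 11.7
eef_pos: [0.6442, 0.1037, 0.0118]
tcp_rot: [0.805, 0.593, -0.001, 0.0]
contact_force: [-0.2, -0.1, 0.1]
opening: 0.998
finger_force: 0.0
```

Emit:
carry_out(deltas=[0, 0, -0.03, 0, 0, 0, 0, 0, -0.09, 0, 0, 0, 0, 0, -0.137, 0, 0, 0, 0, 0, -0.137, 0, 0, 0])

```text
time: 12.2
eef_pos: [0.648, 0.104, 0.1555]
tcp_rot: [0.805, 0.594, 0.003, 0.004]
contact_force: [-0.8, -0.3, -0.9]
opening: 1.004
finger_force: 0.0
```

```bash
python3 -c "
from h import *
st(); look([('L',(.645,.105),None,.032)],'w4.png')
plan((.53,-.15,.15,-.05),(.3554,-.3241,.15,.2),(.3554,-.3241,.008,.2),start=(.645,.105,.15,-.3))"
```

```text
t 12.2 tcp [0.648  0.104  0.1555] phi -0.3 tz [ 0.01  -0.002 -1.   ] q6 [0.01 0.31] open 1.004 ff 0.0
L [313. 195.] n 179 edge False [0.6458 0.1029 0.0296]
-> (0.53, -0.15, 0.15, -0.05) [np.float64(-0.2776), np.float64(-0.0345), np.float64(0.0), np.float64(0.0), np.float64(0.0), np.float64(-0.25)] rows 4.5
-> (0.3554, -0.3241, 0.15, 0.2) [np.float64(-0.1826), np.float64(-0.1657), np.float64(0.0), np.float64(0.0), np.float64(0.0), np.float64(-0.25)] rows 3.9
-> (0.3554, -0.3241, 0.008, 0.2) [np.float64(-0.0), np.float64(0.0), np.float64(0.142), np.float64(0.0), np.float64(0.0), np.float64(0.0)] rows 2.3
```

View pics/w4.png

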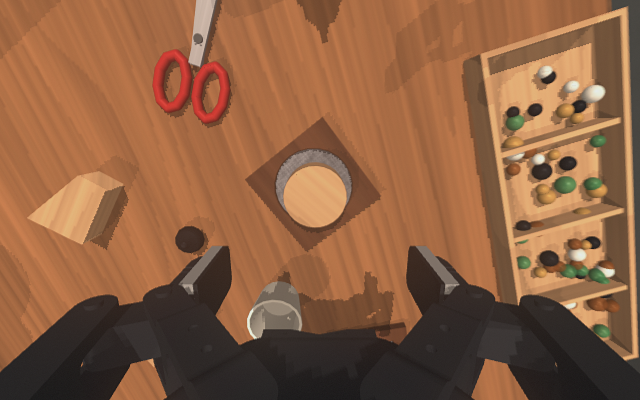

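The large disc lies in its recess at (315,197), off-centre by less than 2 mm. The small disc is next, with the fingers partly open because of the red neighbours.

Emit:
carry_out(deltas=[-0.06, -0.0075, 0, 0, 0, -0.055, -0.12, -0.015, 0, 0, 0, -0.11, -0.18, -0.0224, 0, 0, 0, -0.165, -0.235, -0.029, 0, 0, 0, -0.22, -0.2776, -0.0345, 0, 0, 0, -0.25], grip=70)

```text
time: 12.88
eef_pos: [0.5272, -0.1523, 0.1472]
tcp_rot: [0.725, 0.689, -0.002, -0.002]
contact_force: [0.5, 0.5, 0.2]
opening: 0.702
finger_force: 0.0
```

Emit:
carry_out(deltas=[-0.044, -0.04, 0, 0, 0, -0.062, -0.088, -0.08, 0, 0, 0, -0.125, -0.132, -0.12, 0, 0, 0, -0.188, -0.1826, -0.1657, 0, 0, 0, -0.25, -0.1826, -0.1657, 0, 0, 0, -0.25])

```text
time: 13.5
eef_pos: [0.3519, -0.3265, 0.1483]
tcp_rot: [0.635, 0.772, -0.001, -0.002]
contact_force: [-0.1, 0.4, 0.6]
opening: 0.697
finger_force: 0.0
```

Emit:
carry_out(deltas=[0, 0, 0, 0, 0, 0, 0, 0, 0, 0, 0, 0])

```text
time: 13.75
eef_pos: [0.3555, -0.3239, 0.1494]
tcp_rot: [0.632, 0.775, -0.001, -0.001]
contact_force: [-0.3, -0.1, 0.5]
opening: 0.702
finger_force: 0.0
```

```bash
python3 -c "
from h import *
st(); look([('S',(.3554,-.3241),None,.028)],'w5.png')
plan((.493,-.3999,.14,.3),start=(.3554,-.3241,.14,.2))"
```

```text
t 13.75 tcp [ 0.3555 -0.3239  0.1494] phi 0.202 tz [-0.002 -0.    -1.   ] q6 [-0.95 -1.15] open 0.702 ff 0.0
S [319. 195.] n 120 edge False [ 0.3544 -0.3265  0.0198]
-> (0.493, -0.3999, 0.14, 0.3) [np.float64(-0.1016), np.float64(0.1198), np.float64(0.0), np.float64(0.0), np.float64(0.0), np.float64(-0.1)] rows 2.5
```

View pics/w5.png

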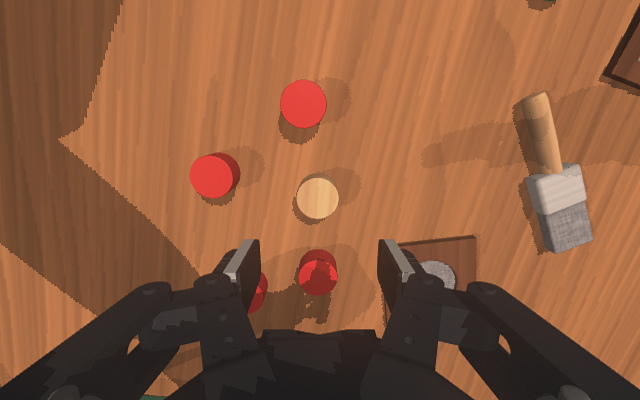

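The wrist view shows the pale disc at (318,198) midway between the fingers' approach lanes, with no red disc in those lanes.

Emit:
carry_out(deltas=[-0.0017, -0.001, 0.05, 0, 0, 0, -0.0017, -0.001, 0.1, 0, 0, 0, -0.0017, -0.001, 0.13, 0, 0, 0, -0.0017, -0.001, 0.142, 0, 0, 0, -0.0017, -0.001, 0.142, 0, 0, 0])

```text
time: 14.42
eef_pos: [0.3546, -0.3267, 0.008]
tcp_rot: [0.632, 0.775, -0.001, -0.0]
contact_force: [0.9, -0.3, 0.3]
opening: 0.7
finger_force: 0.0
```

Emit:
carry_out(deltas=[0, 0, 0, 0, 0, 0, 0, 0, 0, 0, 0, 0, 0, 0, 0, 0, 0, 0, 0, 0, 0, 0, 0, 0, 0, 0, 0, 0, 0, 0], grip=0)

```text
time: 15.05
eef_pos: [0.3553, -0.3286, 0.0101]
tcp_rot: [0.633, 0.774, -0.001, 0.002]
contact_force: [1.8, 2.2, 6.8]
opening: 0.455
finger_force: 30.7
```

Emit:
carry_out(deltas=[0.0017, 0.001, -0.04, 0, 0, 0, 0.0017, 0.001, -0.09, 0, 0, 0, 0.0017, 0.001, -0.132, 0, 0, 0, 0.0017, 0.001, -0.132, 0, 0, 0])

```text
time: 15.55
eef_pos: [0.3566, -0.3276, 0.1448]
tcp_rot: [0.633, 0.774, -0.002, 0.005]
contact_force: [-0.2, 0.4, -1.0]
opening: 0.449
finger_force: 30.6
```

Emit:
carry_out(deltas=[-0.034, 0.04, 0, 0, 0, -0.033, -0.068, 0.08, 0, 0, 0, -0.067, -0.1016, 0.1198, 0, 0, 0, -0.1, -0.1016, 0.1198, 0, 0, 0, -0.1, -0.1016, 0.1198, 0, 0, 0, -0.1])

```text
time: 16.18
eef_pos: [0.4915, -0.4, 0.1382]
tcp_rot: [0.594, 0.805, -0.001, -0.002]
contact_force: [0.3, 0.2, -0.8]
opening: 0.447
finger_force: 30.6
```

```bash
python3 -c "
from h import *
st()
f=np.load('/tmp/top.npz'); im,d,K,X=[f[k] for k in('im','d','K','X')]
h=cv2.cvtColor(im,cv2.COLOR_RGB2HSV).astype(int); G=(h[...,1]<75)
for n,uv,V in(('rect',(172,176),rect(80,96)),('pSm',(477,174),None),('pL',(285,122),None)):
    p=plane(blob(G,uv),K,X,.004); print(n,*([circ(p)] if V is None else fit(p,V)))
"
```

```text
t 16.18 tcp [ 0.4915 -0.4     0.1382] phi 0.3 tz [-0.004  0.001 -1.   ] q6 [-0.84 -1.14] open 0.447 ff 30.6
rect [ 0.50389406  0.40887433 -0.36686127  0.00158462] 0.0007891793074528162
pSm [ 0.49547652 -0.40278606  0.02716464]
pL [0.64735016 0.10781387 0.03754598]
```

Emit:
carry_out(deltas=[-0.0017, 0.0008, 0.05, 0, 0, 0, -0.0017, 0.0008, 0.1, 0, 0, 0, -0.0017, 0.0008, 0.115, 0, 0, 0, -0.0017, 0.0008, 0.127, 0, 0, 0, -0.0017, 0.0008, 0.127, 0, 0, 0])

```text
time: 16.8
eef_pos: [0.4944, -0.4036, 0.0151]
tcp_rot: [0.594, 0.805, -0.001, 0.002]
contact_force: [0.4, 0.5, -0.4]
opening: 0.456
finger_force: 31.0
```

Emit:
carry_out(deltas=[0, 0, 0, 0, 0, 0, 0, 0, 0, 0, 0, 0, 0, 0, 0, 0, 0, 0])

```text
time: 17.18
eef_pos: [0.494, -0.4028, 0.0138]
tcp_rot: [0.593, 0.805, -0.001, 0.0]
contact_force: [-1.0, 0.1, 2.4]
opening: 0.454
finger_force: 31.2
```

Emit:
carry_out(deltas=[0, 0, 0, 0, 0, 0, 0, 0, 0, 0, 0, 0, 0, 0, 0, 0, 0, 0, 0, 0, 0, 0, 0, 0], grip=100)

```text
time: 17.68
eef_pos: [0.4937, -0.4026, 0.0132]
tcp_rot: [0.593, 0.805, -0.001, -0.0]
contact_force: [0.3, 0.7, 0.5]
opening: 1.002
finger_force: 0.0
```

Emit:
carry_out(deltas=[0, 0, -0.03, 0, 0, 0, 0, 0, -0.09, 0, 0, 0, 0, 0, -0.137, 0, 0, 0, 0, 0, -0.137, 0, 0, 0])

```text
time: 18.18
eef_pos: [0.4962, -0.4049, 0.1565]
tcp_rot: [0.593, 0.805, -0.002, 0.006]
contact_force: [0.5, -0.7, -0.4]
opening: 0.998
finger_force: 0.0
```

```bash
python3 -c "
from h import *
st(); look([('S',(.4943,-.4013),None,.032)],'w6.png')
plan((.46,-.19,.18,.29),(.4417,-.001,.18,.2717),start=(.4943,-.4013,.15,.3))"
```

```text
t 18.18 tcp [ 0.4962 -0.4049  0.1565] phi 0.3 tz [ 0.006 -0.01  -1.   ] q6 [-0.84 -1.14] open 0.998 ff 0.0
S [317. 188.] n 119 edge False [ 0.4931 -0.4009  0.0197]
-> (0.46, -0.19, 0.18, 0.29) [np.float64(0.212), np.float64(0.0297), np.float64(-0.03), np.float64(0.0), np.float64(0.0), np.float64(0.01)] rows 3.5
-> (0.4417, -0.001, 0.18, 0.272) [np.float64(0.1863), np.float64(0.0365), np.float64(0.0), np.float64(0.0), np.float64(0.0), np.float64(0.018)] rows 3.0
```

View pics/w6.png

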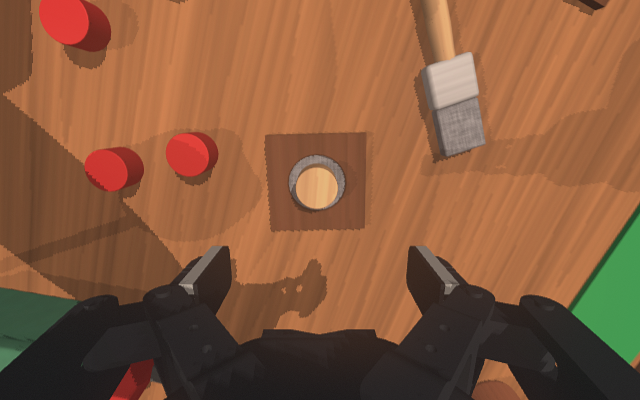

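The small disc lies in its recess at (317,188). Wedge b is next.

Emit:
carry_out(deltas=[0.06, 0.0084, -0.01, 0, 0, 0.003, 0.12, 0.0168, -0.02, 0, 0, 0.006, 0.17, 0.0238, -0.03, 0, 0, 0.008, 0.212, 0.0297, -0.03, 0, 0, 0.01, 0.212, 0.0297, -0.03, 0, 0, 0.01])

```text
time: 18.85
eef_pos: [0.4581, -0.1879, 0.1775]
tcp_rot: [0.596, 0.803, -0.001, -0.002]
contact_force: [0.5, -0.5, 1.1]
opening: 1.0
finger_force: 0.0
```

Emit:
carry_out(deltas=[0.06, 0.0122, 0, 0, 0, 0.006, 0.12, 0.0243, 0, 0, 0, 0.012, 0.165, 0.033, 0, 0, 0, 0.018, 0.1863, 0.0365, 0, 0, 0, 0.018, 0.1863, 0.0365, 0, 0, 0, 0.018])

```text
time: 19.48
eef_pos: [0.4409, -0.0015, 0.1783]
tcp_rot: [0.604, 0.797, -0.002, -0.001]
contact_force: [-0.4, 0.7, 0.1]
opening: 1.0
finger_force: 0.0
```

Emit:
carry_out(deltas=[0, 0, 0, 0, 0, 0, 0, 0, 0, 0, 0, 0])

```text
time: 19.73
eef_pos: [0.4416, -0.0031, 0.1793]
tcp_rot: [0.605, 0.796, -0.001, -0.0]
contact_force: [-0.1, -0.3, 1.1]
opening: 1.001
finger_force: 0.0
```

```bash
python3 -c "
from h import *
st(); look([('wb',(.4417,-.001),WG,.028),('wa',(.423,.162),WG,.028)],'w7.png')"
```

```text
t 19.73 tcp [ 0.4416 -0.0031  0.1793] phi 0.27 tz [-0.002 -0.002 -1.   ] q6 [-0.24 -0.51] open 1.001 ff 0.0
wb [320. 186.] n 200 edge False [ 4.41225525e-01 -2.37938621e-03  2.64146555e-01 -5.15652145e-05] 0.00036955291887671917
wa [349.   6.] n 207 edge True [0.42360337 0.15391844 0.74271149 0.0044137 ] 0.002660921779826586
```

View pics/w7.png

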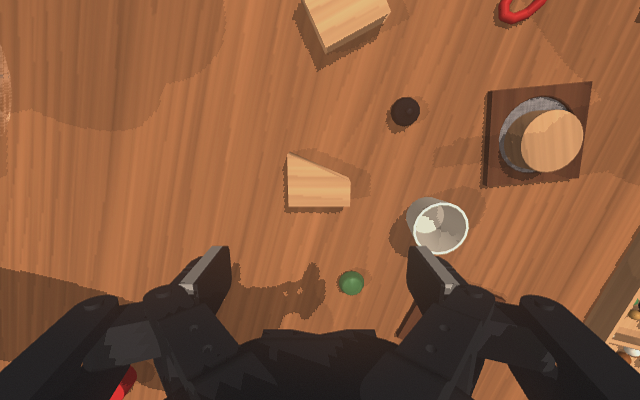

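```bash
python3 -c "
from h import *
plan((.443,-.0092,.06,.264),(.443,-.0092,.008,.264),(.443,-.0092,.14,.264),(.46,.2,.14,-.05),(.485,.36,.19,-.364))"
```

```text
-> (0.443, -0.0092, 0.06, 0.264) [np.float64(-0.0062), np.float64(0.0), np.float64(0.1194), np.float64(-0.002), np.float64(0.001), np.float64(0.006)] rows 1.9
-> (0.443, -0.0092, 0.008, 0.264) [np.float64(0.0001), np.float64(0.0001), np.float64(0.052), np.float64(-0.0), np.float64(0.0), np.float64(0.0)] rows 0.8
-> (0.443, -0.0092, 0.14, 0.264) [np.float64(-0.0001), np.float64(-0.0001), np.float64(-0.132), np.float64(-0.0), np.float64(0.0), np.float64(0.0)] rows 2.1
-> (0.46, 0.2, 0.14, -0.05) [np.float64(0.1975), np.float64(0.0711), np.float64(-0.0001), np.float64(-0.0), np.float64(0.0), np.float64(0.314)] rows 3.4
-> (0.485, 0.36, 0.19, -0.364) [np.float64(0.161), np.float64(0.017), np.float64(-0.0501), np.float64(-0.0), np.float64(0.0), np.float64(0.314)] rows 2.7
```

Wedge b shows at (318,183), thick end to the left, with the lanes clear and the cup away to the right at (440,227).

Emit:
carry_out(deltas=[-0.0062, 0, 0.06, -0.002, 0.001, 0.006, -0.0062, 0, 0.12, -0.002, 0.001, 0.006, -0.0062, 0, 0.15, -0.002, 0.001, 0.006, -0.0062, 0, 0.1714, -0.002, 0.001, 0.006, -0.0062, 0, 0.1714, -0.002, 0.001, 0.006])

```text
time: 20.4
eef_pos: [0.4413, -0.0086, 0.0066]
tcp_rot: [0.608, 0.794, -0.001, -0.002]
contact_force: [0.1, 0.3, -0.5]
opening: 0.998
finger_force: 0.0
```

Emit:
carry_out(deltas=[0, 0, 0, 0, 0, 0, 0, 0, 0, 0, 0, 0, 0, 0, 0, 0, 0, 0, 0, 0, 0, 0, 0, 0, 0, 0, 0, 0, 0, 0], grip=0)

```text
time: 21.02
eef_pos: [0.4441, -0.0087, 0.0096]
tcp_rot: [0.607, 0.795, 0.0, 0.002]
contact_force: [0.4, -0.8, 6.1]
opening: 0.743
finger_force: 34.7
```

Emit:
carry_out(deltas=[0, 0, -0.04, 0, 0, 0, 0, 0, -0.09, 0, 0, 0, 0, 0, -0.132, 0, 0, 0, 0, 0, -0.132, 0, 0, 0])

```text
time: 21.52
eef_pos: [0.4451, -0.0087, 0.1439]
tcp_rot: [0.607, 0.795, 0.002, 0.004]
contact_force: [0.8, 0.9, -1.2]
opening: 0.742
finger_force: 33.9
```

Emit:
carry_out(deltas=[0.055, 0.02, 0, 0, 0, 0.087, 0.11, 0.04, 0, 0, 0, 0.175, 0.16, 0.0575, 0, 0, 0, 0.255, 0.1975, 0.0711, 0, 0, 0, 0.314, 0.1975, 0.0711, 0, 0, 0, 0.314])

```text
time: 22.15
eef_pos: [0.4578, 0.2029, 0.138]
tcp_rot: [0.722, 0.691, -0.002, -0.001]
contact_force: [-0.4, 0.5, -1.1]
opening: 0.74
finger_force: 33.9
```

Emit:
carry_out(deltas=[0.054, 0.006, -0.017, 0, 0, 0.105, 0.108, 0.012, -0.034, 0, 0, 0.21, 0.161, 0.017, -0.05, 0, 0, 0.314, 0.161, 0.017, -0.05, 0, 0, 0.314, 0.161, 0.017, -0.05, 0, 0, 0.314])

```text
time: 22.78
eef_pos: [0.4833, 0.3596, 0.188]
tcp_rot: [0.823, 0.568, -0.002, 0.0]
contact_force: [-0.7, 0.5, -1.4]
opening: 0.739
finger_force: 33.9
```

```bash
python3 -c "
from h import *
st(); im,d,K,X=cam('wrist'); save('w8.png',im); np.savez('/tmp/w8',im=im,d=d,K=K,X=X)
W=world(d,K,X); h=cv2.cvtColor(im,cv2.COLOR_RGB2HSV).astype(int)
Xi=np.linalg.inv(X); c=Xi[:3,:3]@np.array([.505,.41,.004])+Xi[:3,3]; uv=(K@c/c[2])[:2]; print(uv)
for G,V,z in(((h[...,1]<75)&(W[...,2]<.02),rect(80,96),.004),((h[...,2]<130)&(W[...,2]<.02),rect(100,116),.009)):
    b=blob(G,uv); print(len(b),b.min(0),b.max(0),*fit(plane(b,K,X,z),V))
"
```

```text
t 22.77 tcp [0.4833 0.3596 0.188 ] phi -0.362 tz [-0.003 -0.003 -1.   ] q6 [0.47 0.83] open 0.739 ff 33.9
[320.79658762 131.78462401]
325 [282.  88.] [358. 179.] [5.02730250e-01 4.07124707e-01 2.76756331e+00 3.19381801e-04] 0.00035983764276412643
413 [272.  77.] [369. 192.] [ 5.02420361e-01  4.06028540e-01  2.76491904e+00 -1.05077070e-04] 0.001844191806025648
```

View pics/w8.png

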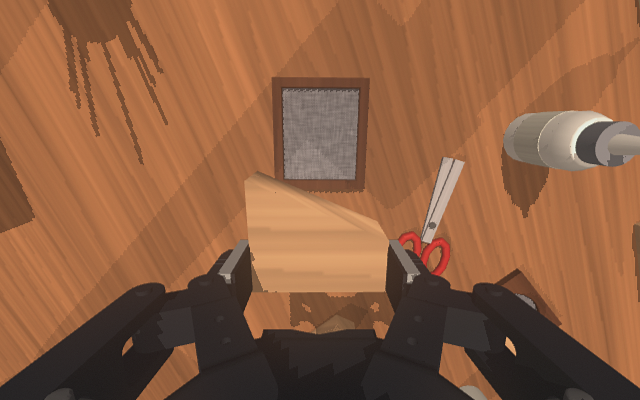

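The recess is at (320,134), clean fit at 0.36 mm rms. The wedge is held level with its slanting side up in the picture, towards the middle of the recess.

```bash
python3 -c "
from h import *
plan((.4927,.3817,.05,-.374),start=(.485,.36,.19,-.364))"
```

```text
-> (0.4927, 0.3817, 0.05, -0.374) [np.float64(0.023), np.float64(-0.0005), np.float64(0.14), np.float64(0.0), np.float64(0.0), np.float64(0.01)] rows 2.3
```

Emit:
carry_out(deltas=[0.01, 0, 0.06, 0, 0, 0.01, 0.023, -0.0005, 0.11, 0, 0, 0.01, 0.023, -0.0005, 0.14, 0, 0, 0.01, 0.023, -0.0005, 0.14, 0, 0, 0.01, 0.023, -0.0005, 0.14, 0, 0, 0.01])

```text
time: 23.45
eef_pos: [0.4927, 0.382, 0.0513]
tcp_rot: [0.826, 0.564, 0.001, 0.0]
contact_force: [-0.4, 0.1, -0.1]
opening: 0.741
finger_force: 33.8
```

Emit:
carry_out(deltas=[0, 0, 0, 0, 0, 0, 0, 0, 0, 0, 0, 0])

```text
time: 23.7
eef_pos: [0.4928, 0.383, 0.0519]
tcp_rot: [0.826, 0.564, 0.002, 0.0]
contact_force: [0.7, 0.4, -0.3]
opening: 0.74
finger_force: 33.9
```

```bash
python3 -c "
from h import *
st(); plan((.4927,.3817,.0128,-.374))"
```

```text
t 23.7 tcp [0.4928 0.383  0.0519] phi -0.372 tz [ 0.003  0.001 -1.   ] q6 [0.5  0.87] open 0.74 ff 33.9
-> (0.4927, 0.3817, 0.0128, -0.374) [np.float64(-0.0013), np.float64(0.0003), np.float64(0.0391), np.float64(0.002), np.float64(-0.002), np.float64(0.002)] rows 0.6
```

Emit:
carry_out(deltas=[-0.001, 0, 0.02, 0, 0, 0, -0.001, 0, 0.03, 0, 0, 0, -0.001, 0, 0.037, 0, 0, 0, -0.001, 0, 0.037, 0, 0, 0, -0.001, 0, 0.037, 0, 0, 0])

```text
time: 24.32
eef_pos: [0.491, 0.3816, 0.0135]
tcp_rot: [0.826, 0.564, -0.001, 0.0]
contact_force: [-3.5, -1.9, 5.7]
opening: 0.74
finger_force: 34.7
```

Emit:
carry_out(deltas=[0, 0, 0, 0, 0, 0, 0, 0, 0, 0, 0, 0, 0, 0, 0, 0, 0, 0])

```text
time: 24.7
eef_pos: [0.491, 0.3816, 0.0135]
tcp_rot: [0.826, 0.564, -0.001, 0.0]
contact_force: [-2.1, -1.1, 3.7]
opening: 0.74
finger_force: 34.7
```

Emit:
carry_out(deltas=[0, 0, 0, 0, 0, 0, 0, 0, 0, 0, 0, 0, 0, 0, 0, 0, 0, 0, 0, 0, 0, 0, 0, 0], grip=100)

```text
time: 25.2
eef_pos: [0.4914, 0.3816, 0.0129]
tcp_rot: [0.826, 0.564, -0.0, 0.0]
contact_force: [0.2, -0.1, -0.6]
opening: 1.001
finger_force: 0.0
```

Emit:
carry_out(deltas=[0, 0, -0.03, 0, 0, 0, 0, 0, -0.09, 0, 0, 0, 0, 0, -0.147, 0, 0, 0, 0, 0, -0.147, 0, 0, 0, 0, 0, -0.147, 0, 0, 0])

```text
time: 25.82
eef_pos: [0.4912, 0.3816, 0.1599]
tcp_rot: [0.826, 0.564, -0.0, 0.0]
contact_force: [-0.6, 0.4, -0.0]
opening: 1.003
finger_force: 0.0
```

```bash
python3 -c "
from h import *
st(); look([('wb',(.497,.39),WG,.032)],'w9.png')
plan((.45,.27,.18,.2),(.4282,.1568,.18,.734),start=(.4927,.3817,.16,-.374))"
```

```text
t 25.82 tcp [0.4912 0.3816 0.1599] phi -0.372 tz [ 0. -0. -1.] q6 [0.5  0.87] open 1.003 ff 0.0
wb [321. 183.] n 217 edge False [ 4.94213833e-01  3.88420461e-01 -3.71525808e-01  1.12761971e-04] 0.00023587220330103926
-> (0.45, 0.27, 0.18, 0.2) [np.float64(-0.1196), np.float64(0.0011), np.float64(-0.02), np.float64(0.0), np.float64(0.0), np.float64(-0.574)] rows 3.1
-> (0.4282, 0.1568, 0.18, 0.734) [np.float64(-0.1066), np.float64(-0.0439), np.float64(0.0), np.float64(0.0), np.float64(0.0), np.float64(-0.534)] rows 2.9
```

View pics/w9.png

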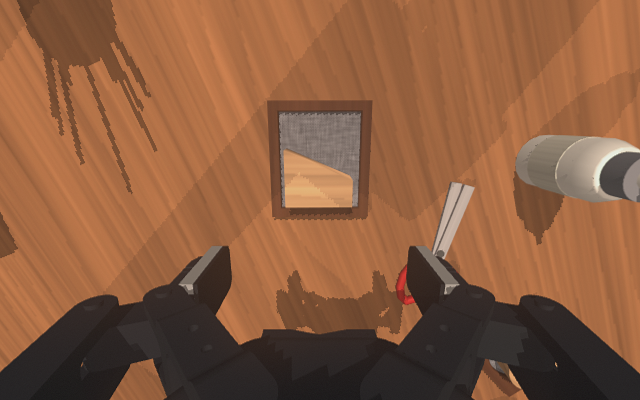

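Wedge b lies flat in the recess at (318,180): −1 mm in x, −20.5 mm in y from the recess centre, and aligned to 3 mrad. Wedge a is next.

Emit:
carry_out(deltas=[-0.036, 0, -0.006, 0, 0, -0.17, -0.072, 0.0005, -0.012, 0, 0, -0.34, -0.108, 0.001, -0.018, 0, 0, -0.51, -0.1196, 0.0011, -0.02, 0, 0, -0.574, -0.1196, 0.0011, -0.02, 0, 0, -0.574])

```text
time: 26.5
eef_pos: [0.4479, 0.269, 0.1782]
tcp_rot: [0.633, 0.774, -0.001, -0.001]
contact_force: [-0.2, 1.3, -0.3]
opening: 1.0
finger_force: 0.0
```

Emit:
carry_out(deltas=[-0.034, -0.014, 0, 0, 0, -0.17, -0.068, -0.028, 0, 0, 0, -0.34, -0.1, -0.041, 0, 0, 0, -0.5, -0.1066, -0.0439, 0, 0, 0, -0.534, -0.1066, -0.0439, 0, 0, 0, -0.534])

```text
time: 27.12
eef_pos: [0.4271, 0.1566, 0.1791]
tcp_rot: [0.406, 0.914, -0.0, -0.001]
contact_force: [1.3, -0.8, 0.6]
opening: 1.002
finger_force: 0.0
```

Emit:
carry_out(deltas=[0, 0, 0, 0, 0, 0, 0, 0, 0, 0, 0, 0])

```text
time: 27.38
eef_pos: [0.4274, 0.1572, 0.1798]
tcp_rot: [0.405, 0.914, -0.0, -0.0]
contact_force: [0.3, -0.6, -0.2]
opening: 0.999
finger_force: 0.0
```

```bash
cat > /tmp/a.py <<'E'
from h import *
st(); look([('wa',(.423,.162),WG,.028)])
E
PYTHONPATH=. python3 /tmp/a.py
```

```text
Traceback (most recent call last):
  File "h.py", line 1, in <module>
    import numpy as np, cv2
ModuleNotFoundError: No module named 'cv2'
```

```bash
python3 - <<'E'
from h import *
st(); look([('wa',(.423,.162),WG,.028)])
E
```

```text
t 27.38 tcp [0.4274 0.1572 0.1798] phi 0.736 tz [-0. -0. -1.] q6 [ 0.13 -0.61] open 0.999 ff 0.0
wa [319. 182.] n 200 edge False [4.22337919e-01 1.61068164e-01 7.31035815e-01 7.13106642e-05] 0.00032399502262272617
```

```bash
python3 - <<'E'
from h import *
plan((.427,.1559,.008,.731))
plan((.44,.25,.16,1.5),(.475,.35,.16,2.2),(.5121,.434,.16,2.7686),start=(.427,.1559,.14,.731))
E
```

```text
-> (0.427, 0.1559, 0.008, 0.731) [np.float64(-0.0007), np.float64(-0.0011), np.float64(0.172), np.float64(-0.0), np.float64(0.0), np.float64(0.005)] rows 2.8
-> (0.44, 0.25, 0.16, 1.5) [np.float64(0.0614), np.float64(0.0725), np.float64(-0.02), np.float64(0.0), np.float64(0.0), np.float64(-0.769)] rows 4.1
-> (0.475, 0.35, 0.16, 2.2) [np.float64(-0.0279), np.float64(0.1022), np.float64(0.0), np.float64(0.0), np.float64(0.0), np.float64(-0.7)] rows 3.7
-> (0.5121, 0.434, 0.16, 2.769) [np.float64(-0.0794), np.float64(0.0461), np.float64(0.0), np.float64(0.0), np.float64(0.0), np.float64(-0.569)] rows 3.0
```

Emit:
carry_out(deltas=[-0.0007, -0.0011, 0.06, 0, 0, 0.005, -0.0007, -0.0011, 0.12, 0, 0, 0.005, -0.0007, -0.0011, 0.15, 0, 0, 0.005, -0.0007, -0.0011, 0.172, 0, 0, 0.005, -0.0007, -0.0011, 0.172, 0, 0, 0.005])

```text
time: 28.05
eef_pos: [0.4254, 0.1554, 0.0064]
tcp_rot: [0.408, 0.913, -0.001, -0.002]
contact_force: [0.6, -0.2, -0.2]
opening: 1.002
finger_force: 0.0
```

Emit:
carry_out(deltas=[0, 0, 0, 0, 0, 0, 0, 0, 0, 0, 0, 0, 0, 0, 0, 0, 0, 0, 0, 0, 0, 0, 0, 0, 0, 0, 0, 0, 0, 0], grip=0)

```text
time: 28.68
eef_pos: [0.4284, 0.1556, 0.0096]
tcp_rot: [0.408, 0.913, 0.001, 0.001]
contact_force: [-0.4, 0.4, 5.5]
opening: 0.743
finger_force: 34.6
```

Emit:
carry_out(deltas=[0, 0, -0.04, 0, 0, 0, 0, 0, -0.09, 0, 0, 0, 0, 0, -0.132, 0, 0, 0, 0, 0, -0.132, 0, 0, 0])

```text
time: 29.18
eef_pos: [0.4295, 0.1557, 0.144]
tcp_rot: [0.408, 0.913, 0.002, 0.004]
contact_force: [0.1, -0.9, -0.6]
opening: 0.743
finger_force: 33.9
```

Emit:
carry_out(deltas=[0.013, 0.016, -0.005, 0, 0, -0.17, 0.027, 0.032, -0.01, 0, 0, -0.34, 0.041, 0.048, -0.015, 0, 0, -0.51, 0.055, 0.064, -0.02, 0, 0, -0.68, 0.0614, 0.0725, -0.02, 0, 0, -0.769])

```text
time: 29.8
eef_pos: [0.439, 0.2501, 0.1583]
tcp_rot: [0.033, 0.999, -0.001, -0.001]
contact_force: [0.5, -0.4, -0.6]
opening: 0.738
finger_force: 33.9
```

Emit:
carry_out(deltas=[-0.007, 0.025, 0, 0, 0, -0.17, -0.014, 0.05, 0, 0, 0, -0.34, -0.021, 0.075, 0, 0, 0, -0.51, -0.0279, 0.1022, 0, 0, 0, -0.68, -0.0279, 0.1022, 0, 0, 0, -0.7])

```text
time: 30.42
eef_pos: [0.4742, 0.35, 0.1577]
tcp_rot: [-0.31, 0.951, -0.0, -0.002]
contact_force: [1.0, -0.6, 0.0]
opening: 0.74
finger_force: 33.8
```

Emit:
carry_out(deltas=[-0.024, 0.014, 0, 0, 0, -0.17, -0.048, 0.028, 0, 0, 0, -0.34, -0.0715, 0.0415, 0, 0, 0, -0.51, -0.0794, 0.0461, 0, 0, 0, -0.569, -0.0794, 0.0461, 0, 0, 0, -0.569])

```text
time: 31.05
eef_pos: [0.5114, 0.4326, 0.1583]
tcp_rot: [-0.563, 0.826, -0.0, -0.002]
contact_force: [-0.3, 0.1, -0.4]
opening: 0.741
finger_force: 33.9
```

Emit:
carry_out(deltas=[0, 0, 0, 0, 0, 0, 0, 0, 0, 0, 0, 0])

```text
time: 31.3
eef_pos: [0.5118, 0.4327, 0.1598]
tcp_rot: [-0.563, 0.826, -0.0, -0.0]
contact_force: [0.6, 1.3, -0.9]
opening: 0.743
finger_force: 33.8
```

```bash
python3 - <<'E'
from h import *
st(); im,*_=cam('wrist'); save('w10.png',im)
plan((.5121,.434,.05,2.7686))
E
```

```text
t 31.3 tcp [0.5118 0.4327 0.1598] phi 2.768 tz [-0.    -0.001 -1.   ] q6 [ 0.55 -2.22] open 0.743 ff 33.8
-> (0.5121, 0.434, 0.05, 2.769) [np.float64(-0.0012), np.float64(0.0003), np.float64(0.1099), np.float64(-0.0), np.float64(-0.001), np.float64(-0.001)] rows 1.8
```

View pics/w10.png

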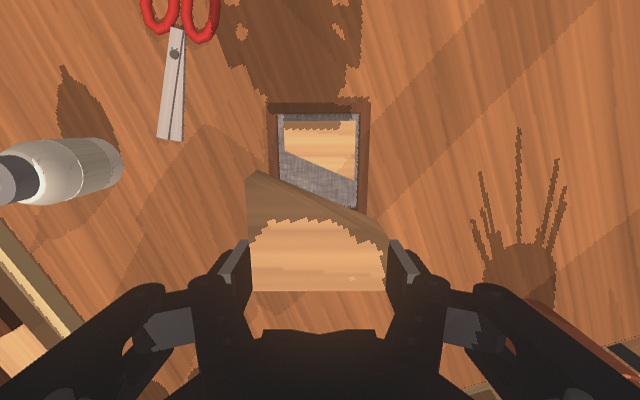

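The held wedge's slanting side faces wedge b's, head to tail, at (318,150). I'll lower it with about 2 mm of gap.

Emit:
carry_out(deltas=[-0.0026, 0, 0.05, 0, 0, 0, -0.0026, 0, 0.09, 0, 0, 0, -0.0026, 0, 0.11, 0, 0, 0, -0.0026, 0, 0.11, 0, 0, 0, -0.0026, 0, 0.11, 0, 0, 0])

```text
time: 31.98
eef_pos: [0.5145, 0.4367, 0.0523]
tcp_rot: [-0.564, 0.826, -0.0, 0.002]
contact_force: [0.3, 0.2, 0.4]
opening: 0.741
finger_force: 33.8
```

Emit:
carry_out(deltas=[0, 0, 0, 0, 0, 0, 0, 0, 0, 0, 0, 0])

```text
time: 32.22
eef_pos: [0.5139, 0.4364, 0.0517]
tcp_rot: [-0.564, 0.826, -0.0, 0.001]
contact_force: [0.3, -0.4, -0.9]
opening: 0.737
finger_force: 33.8
```

```bash
python3 - <<'E'
from h import *
st()
plan((.5126,.4353,.0135,2.7686))
E
```

```text
t 32.23 tcp [0.5139 0.4364 0.0517] phi 2.769 tz [ 0.002  0.001 -1.   ] q6 [ 0.55 -2.21] open 0.737 ff 33.8
-> (0.5126, 0.4353, 0.0135, 2.769) [np.float64(0.0016), np.float64(0.0009), np.float64(0.0382), np.float64(-0.002), np.float64(0.002), np.float64(0.0)] rows 0.6
```

Emit:
carry_out(deltas=[0.001, 0.001, 0.02, 0, 0, 0, 0.001, 0.001, 0.03, 0, 0, 0, 0.001, 0.001, 0.037, 0, 0, 0, 0.001, 0.001, 0.037, 0, 0, 0, 0.001, 0.001, 0.037, 0, 0, 0])

```text
time: 32.85
eef_pos: [0.5117, 0.4353, 0.0137]
tcp_rot: [-0.564, 0.826, -0.0, -0.001]
contact_force: [-1.4, -0.6, 5.9]
opening: 0.741
finger_force: 34.5
```

Emit:
carry_out(deltas=[0, 0, 0, 0, 0, 0, 0.001, 0, 0, 0, 0, 0, 0.002, 0, 0, 0, 0, 0, 0.003, 0, 0, 0, 0, 0, 0.003, 0, 0, 0, 0, 0])

```text
time: 33.48
eef_pos: [0.5114, 0.4331, 0.0137]
tcp_rot: [-0.564, 0.826, -0.0, 0.001]
contact_force: [1.3, 3.1, 4.3]
opening: 0.742
finger_force: 34.4
```

Emit:
carry_out(deltas=[0, 0, 0, 0, 0, 0, 0, 0, 0, 0, 0, 0, 0, 0, 0, 0, 0, 0])

```text
time: 33.85
eef_pos: [0.5114, 0.433, 0.0137]
tcp_rot: [-0.564, 0.826, -0.0, 0.001]
contact_force: [0.9, 4.2, 5.2]
opening: 0.739
finger_force: 34.5
```

Emit:
carry_out(deltas=[0, 0, 0, 0, 0, 0, 0, 0, 0, 0, 0, 0, 0, 0, 0, 0, 0, 0, 0, 0, 0, 0, 0, 0], grip=100)

```text
time: 34.35
eef_pos: [0.5104, 0.4321, 0.0125]
tcp_rot: [-0.564, 0.826, -0.0, -0.001]
contact_force: [0.5, 0.6, 0.3]
opening: 0.998
finger_force: 0.0
```

Emit:
carry_out(deltas=[0, 0, -0.03, 0, 0, 0, 0, 0, -0.09, 0, 0, 0, 0, 0, -0.147, 0, 0, 0, 0, 0, -0.147, 0, 0, 0, 0, 0, -0.147, 0, 0, 0])

```text
time: 34.98
eef_pos: [0.5104, 0.4323, 0.1599]
tcp_rot: [-0.564, 0.826, -0.0, -0.0]
contact_force: [0.2, -0.7, -0.8]
opening: 1.0
finger_force: 0.0
```

```bash
python3 - <<'E'
from h import *
st(); im,d,K,X=cam('wrist'); save('w11.png',cv2.resize(im[60:260,180:460],None,fx=2.8,fy=2.8)); W=world(d,K,X)
M=abs(W[...,2]-.032)<.006
b=blob(M,(315,190)); print(len(b),*fit(plane(b,K,X,.032),rect(64,80)))
q=fit(plane(b,K,X,.032),rect(64,80))[0]
h=cv2.cvtColor(im,cv2.COLOR_RGB2HSV).astype(int)
E
```

```text
t 34.98 tcp [0.5104 0.4323 0.1599] phi 2.769 tz [ 0.    -0.001 -1.   ] q6 [ 0.55 -2.22] open 1.0 ff 0.0
309 [ 5.01221332e-01  4.05814204e-01 -3.71376064e-01  2.59758173e-04] 0.0003348424981239762
```

View pics/w11.png

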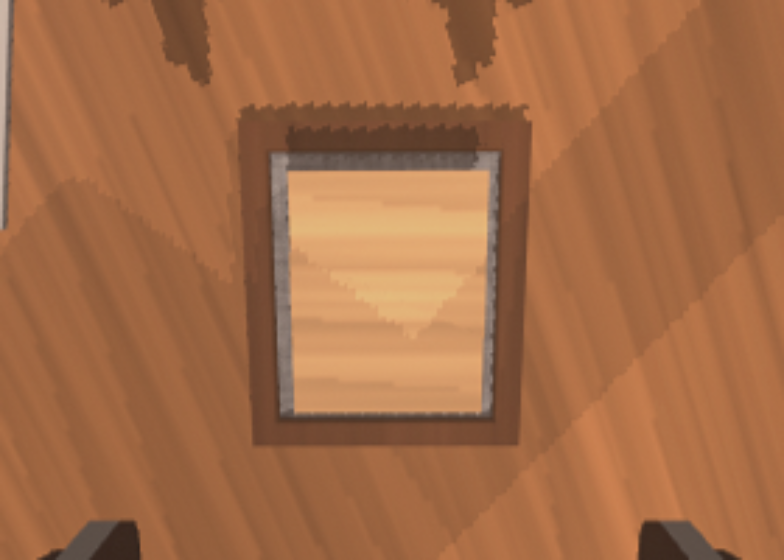

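The two wedges now form one 64×80 rectangle centred in the recess, with no gap and aligned to 3 mrad. I'll do a last numeric check from the top camera, then hand in.

```bash
python3 - <<'E'
from h import *
im,d,K,X=cam('top'); W=world(d,K,X); f=np.load('/tmp/top.npz')
W0=world(f['d'],f['K'],f['X'])
for n,(u,v) in dict(cup=(327,147),L=(285,122),sq=(370,121),S=(477,174),red=(424,239)).items():
    w=W[v-15:v+16,u-15:u+16].reshape(-1,3); w=w[w[:,2]>.018]
    w0=W0[v-15:v+16,u-15:u+16].reshape(-1,3); w0=w0[w0[:,2]>.018]
    print(n,len(w),np.median(w,0).round(4) if len(w) else '', np.median(w0,0).round(4) if len(w0) else '')
st(); print(ctrl.sign_off())
E
```

```text
cup 183 [ 0.5814 -0.0052  0.0403] [ 0.5819 -0.0053  0.0399]
L 425 [0.6443 0.104  0.0324] 
sq 324 [ 0.6405 -0.1241  0.0327] 
S 215 [ 0.4934 -0.3964  0.0325] 
red 210 [ 0.3275 -0.2448  0.0286] [ 0.3275 -0.245   0.0284]
t 35.08 tcp [0.5095 0.4318 0.1576] phi 2.769 tz [-0.003 -0.003 -1.   ] q6 [ 0.55 -2.22] open 1.004 ff 0.0
the job is handed in; nothing more can be done
None
```

All five pieces lie flat in their own recesses, the wedges head to tail with no visible gap; the cup and the one red disc I re-measured have not moved, and the job was handed in at 35 s with nothing held.

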